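Check the coffee tin on the pan balance

ROBOT

A 6-joint arm with a two-finger parallel gripper is mounted at the origin on the work surface. World frame = base frame: x ahead of the robot, y to its left, z up, the work surface at z = 0. Lengths are in mm, angles in rad, forces in N, time in s.
With the tool pointing down it reaches from about 275 to 725 mm from the base axis. Payload 5.6 kg.
Tool frame: the origin (TCP) lies on the front face of the gripper's body, between the roots of the fingers; the fingertips stand 73 mm ahead of it and the grasp point (between the pads) lies 54 mm ahead of it; y points along the fingers, x is the direction in which the jaws open and shut, and the axes are right-handed (so a half turn about y gives the same grasp; the last joint's range is limited). The gripper opens to 85 mm and grips with 20 to 120 N. Pads are 22 mm wide; open, the fingers measure 114 mm over their backs; the gripper's body (76 mm by 85 mm) begins 54 mm behind the grasp point. The pads swing forward as they close: fully open they stand 13 mm farther back than shut.
Start: joints at [-0.934, 0.255, 0.108, 0, -1.424, -0.285], TCP at [189.543, -516.301, 303.883] pointing down, gripper open.
Joint ranges: [-2.95, 2.95], [-1.21, 1.97], [-1.09, 1.5], [-2.87, 1.71], [-2.94, -0.07], [-3.05, 3.05]. Speed limits (rad/s): [2.57, 2.57, 3.14, 3.14, 3.14, 3.14].

INTERFACE

Orientations are given as [roll, pitch, yaw] about the fixed x, y, z axes, in that order (R = Rz(yaw) Ry(pitch) Rx(roll)).
In Python, from bench import ctrl, hand, kin, snapshot, calibration, workorder gives the robot as it stands. The module is installed in compiled form; this text tells all that it offers. Calls block until the motion is done:
- ctrl.goto(position, orientation): joint-space move of the TCP to a pose.
- ctrl.line_to(position, rotation=None, speed=150, guard=None): straight line of the TCP; rotation=None keeps the orientation; speed is the mean speed in mm/s. With guard (N) it stops when the force on the tool has changed by that much, and returns True; else False.
- ctrl.move_joints(angles): joint-space move.
- hand.grip(opening): opening from 0.0 (shut) to 1.0 (fully open); the grip force is fixed at half the most; returns when the fingers have stopped.
- ctrl.hold(seconds).
- kin.solve_ik(position, orientation): joint angles nearest the present ones, or None.
- ctrl.state(): the state.
- snapshot(name): name is "scene" or "side" or "wrist"; returns the picture (480x640x3 uint8, red, green, blue); there is no depth.
- calibration(name): a dict with "vfov" (degrees; the focal length in pixels is half the picture's height over the tangent of half this angle, whatever the lens; pixels are square), "cx", "cy" (the principal point, pixels), "extrinsics" (4x4, takes a point from world to camera coordinates). Camera axes: x right, y down, z forward; pixel columns grow to the right and rows downward; lengths in mm; the calibration is good to about 2 mm. The wrist camera is an equidistant fisheye: a pixel r from the principal point sees the ray r / f radians off the axis. A picture is of the moment at which its call begins: read the wrist's pose just before it. calibration takes no time and is no camera call; for the wrist camera it gives the pose at the moment of the call.
A pose or a line that the arm cannot do raises ctrl.MotionError and nothing moves.
- workorder.job_done(): hands the job in, once; it reports no verdict.
The state is a dict: "t": time; "q": joint angles; "joint_velocities": joint speeds; "joint_efforts": joint torques, N m; "eef_pos": TCP position; "eef_rot": TCP orientation; "wrist_force": force on the tool from outside, world axes, zero at the start; "wrist_torque": the same for the moment, N m; "gripper_width": opening from 0.0 (shut) to 1.0 (fully open).
Only numpy, scipy, OpenCV 4.12 (cv2) and the standard library are available. Lean on these libraries where they do the work, as an engineer would, in place of code of your own. Each camera call takes 0.05 s, during which the arm holds its last target.

TASK

The sealed coffee tin on the balance should weigh 700 g: check it by standing the 500 g weight (the largest of the three knobbed steel weights) and the 200 g weight (the middle-sized one) upright on the empty pan, so that the beam comes level and comes to rest with the tin still on its own pan. The smallest weight is not needed.

Things in the scene. Friction and masses are not known exactly. Their poses are not given: they have to be found in the camera images.
- beam (a joint): beam of the two-pan balance, rad: 0 level, positive = tin's side down, empty pan up; stops at +-0.18, starts near +0.18. A spring centres it: equal loads rest within 0.03 of 0, 100 g off goes to a stop. Pans always stay horizontal and sink if pressed. The tin (aluminium, black lid, 87 mm across, 123 mm tall, 700 g) stands on the other pan. A pointer plate mid-beam rises to 170 mm.
- pan_floor (a point): centre of the floor's upper face of the empty pan: round, steel, 134 mm inside, rim 10 mm high. z up; y level along the beam towards the tin's pan, 270 mm away; x across the beam. About 129 mm above the counter at the start, 105 mm when the beam is level. Both weights fit on it side by side, say 30 mm either side of the centre along x.
- large_mid (a point): centre (half-way up) of the 500 g weight, an upright steel cylinder with a knob on top, z its axis. 66 mm tall: body 42 mm across, 40 mm high; neck 16 mm across, 6 mm high; knob 22 mm across, 20 mm high. Middle of the knob 23 mm above this point, underside 33 mm below. Stands on the counter.
- medium_mid (a point): centre (half-way up) of the 200 g weight, like the 500 g one but 51 mm tall: body 30 mm across, 30 mm high; neck 12 mm across, 5 mm high; knob 18 mm across, 16 mm high. Middle of the knob 17.5 mm above this point, underside 25.5 mm below. The three weights stand 80 mm or more apart; the smallest (50 g) is 19 mm across, 32 mm tall.

How it is judged (in metres and radians):
At the end, for the whole second after the job is handed in: The 500 g and 200 g weights stand on the floor of the pan that was empty (centres within 60 mm of its centre, height within 10 mm, upright within 0.17 rad); the beam is level within 0.06 rad and at rest (below 0.05 rad/s), so the tin is still on its own pan (horizontal distance between each of large_mid, medium_mid and pan_floor below 0.06 m and z of large_mid in the frame of pan_floor between 0.023 and 0.043 m and angle between each of large_mid, medium_mid's own z axis and vertical below 0.17 rad and z of medium_mid in the frame of pan_floor between 0.0155 and 0.0355 m and value of joint beam between -0.06 and 0.06 rad and velocity of joint beam between -0.05 and 0.05 rad/s); the robot touches nothing.
It also fails if it takes over 61 s, if anything falls off the work surface, if the arm or the gripper's body presses on something with over 40 N, if the wrist force passes 120 N, or if a joint passes its speed limit or range.

## Working session

There is one attempt and no reset: what is moved stays moved. The work goes in short steps, each a Python script; the robot and the scene stay as the last script left them, time stands still between calls to the robot, and variables do not carry over. Pictures are saved under pics/ and viewed, and the job is handed in when it is done.

```bash
mkdir -p pics
python3 - <<'E'
from bench import ctrl,snapshot,calibration
import cv2
for n in ["scene","side","wrist"]:
    c=calibration(n);print(n,c["vfov"],c["cx"],c["cy"],c["extrinsics"])
    cv2.imwrite(f"pics/{n}0.png",snapshot(n)[:,:,::-1])
print(ctrl.state())
E
```

```text
scene 56.498768377306384 325.39176956431965 246.13677727615078 [[ 8.51667359e-01  5.23951078e-01 -1.17463851e-02 -4.08549647e+02]
 [ 4.19125028e-01 -6.94389381e-01 -5.84942389e-01 -2.58320752e+02]
 [-3.14637760e-01  4.93253136e-01 -8.10989780e-01  1.14921365e+03]
 [ 0.00000000e+00  0.00000000e+00  0.00000000e+00  1.00000000e+00]]
side 56.708754891488134 318.5124513476727 241.57312075502867 [[ 9.61621074e-01 -2.74008418e-01  1.42932313e-02 -5.46914292e+02]
 [-1.75472573e-01 -6.54189978e-01 -7.35693447e-01  1.07112271e+02]
 [ 2.10936687e-01  7.04950253e-01 -6.77163832e-01  7.20380295e+02]
 [ 0.00000000e+00  0.00000000e+00  0.00000000e+00  1.00000000e+00]]
wrist 65.70646984690485 323.3587868871548 242.23296260974197 [[-3.44529959e-01  9.38774079e-01  1.52853514e-03  5.49845164e+02]
 [ 9.06190307e-01  3.32145577e-01  2.61722073e-01 -3.29933117e+01]
 [ 2.45190202e-01  9.15562389e-02 -9.65142072e-01  3.77974739e+02]
 [ 0.00000000e+00  0.00000000e+00  0.00000000e+00  1.00000000e+00]]
{'t': 0.15, 'q': array([-9.34369349e-01,  2.55604930e-01,  1.07309484e-01, -3.10625586e-04,
       -1.42389647e+00, -2.84618315e-01]), 'joint_velocities': array([-0.00078899, -0.00202839,  0.00412407,  0.00115929,  0.00179376,
       -0.0008577 ]), 'joint_efforts': array([-1.46394992e-03, -3.86938369e+01,  2.38080955e+01,  5.36670327e+00,
       -4.57566261e-03, -9.18047078e-06]), 'eef_pos': array([ 189.48862349, -516.051046  ,  303.21639003]), 'eef_rot': array([-1.57069931e+00, -1.42571404e-03,  1.92255924e+00]), 'wrist_force': array([ 0.13031875, -0.37531051,  0.19680237]), 'wrist_torque': array([ 0.0315875 ,  0.01479785, -0.005639  ]), 'gripper_width': 1.0013704744544996}
```

View pics/scene0.png

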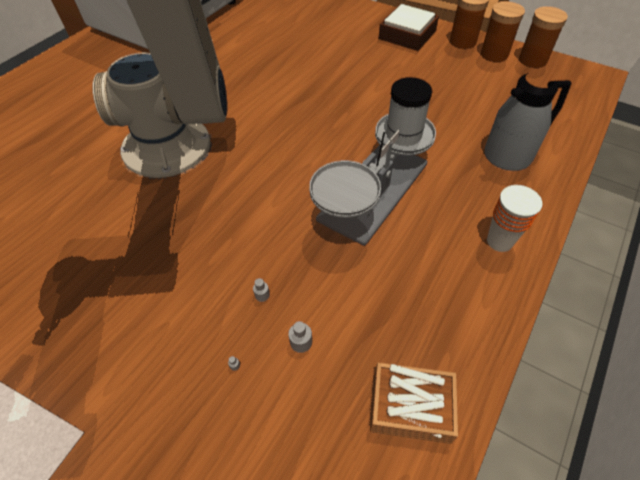

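View pics/side0.png

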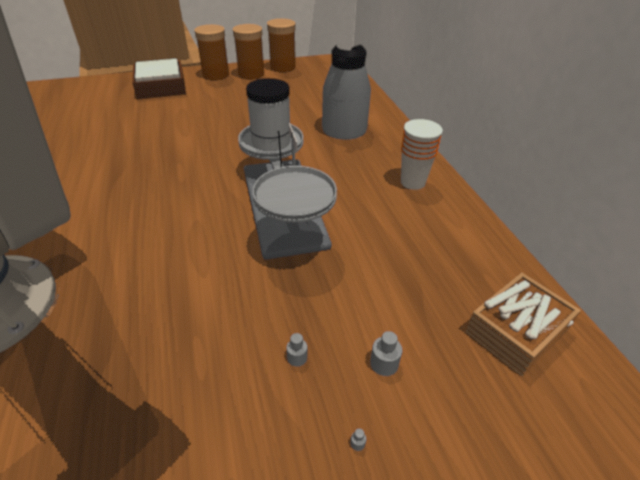

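View pics/wrist0.png

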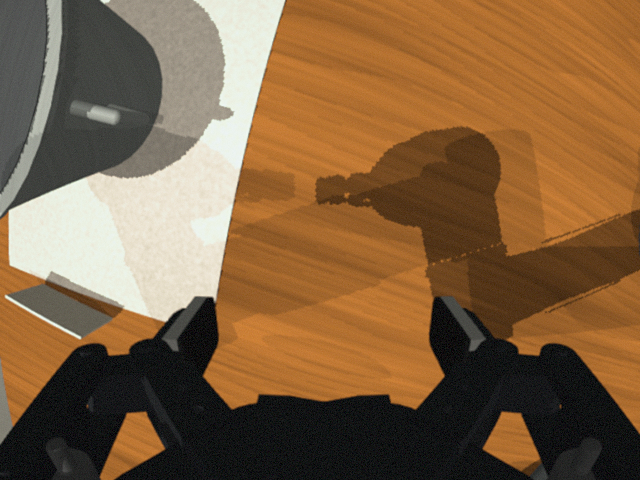

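The scene view shows the empty pan at about (345,188), the medium weight (261,290), the large one (300,337) and the small one (233,363). In the side view they are at (294,193), (297,350), (387,354) and (358,439). I'll zoom in to get exact pixels.

Run:
```python
import cv2,numpy as np
a=cv2.imread("pics/scene0.png");b=cv2.imread("pics/side0.png")
def crop(im,x,y,w,h,s): return cv2.resize(im[y:y+h,x:x+w],None,fx=s,fy=s,interpolation=cv2.INTER_CUBIC)
A=crop(a,235,270,90,90,4);B=crop(b,275,320,140,70,5)
cv2.imwrite("pics/a1.png",A);cv2.imwrite("pics/b1.png",B)
cv2.imwrite("pics/a2.png",crop(a,300,60,150,130+60,3)); cv2.imwrite("pics/b2.png",crop(b,230,70,120,150,4))
```

```text
(no output)
```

View pics/a1.png

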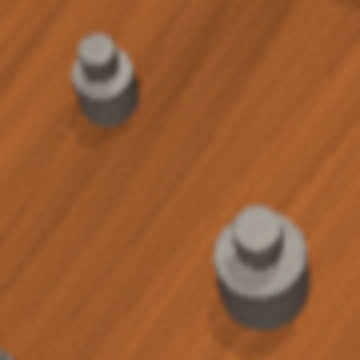

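View pics/b1.png

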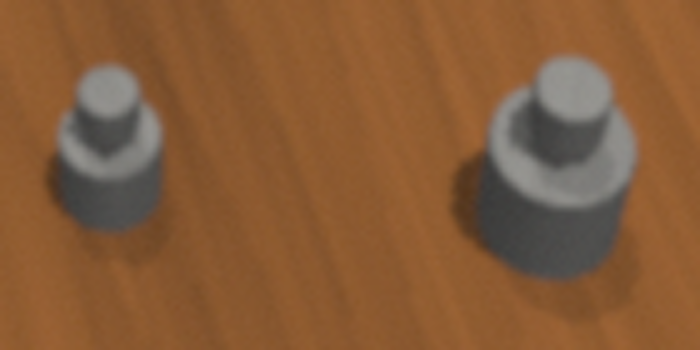

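View pics/a2.png

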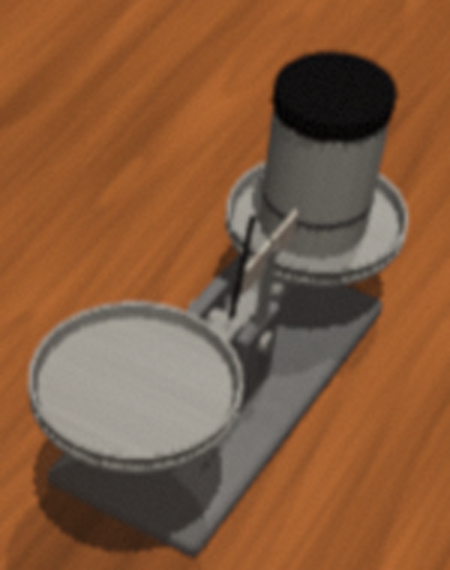

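View pics/b2.png

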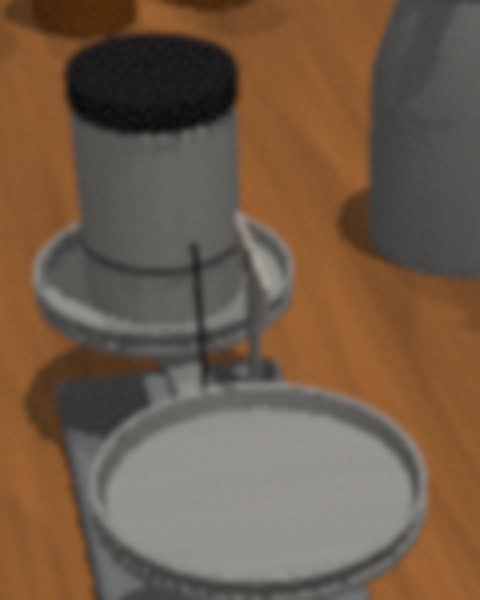

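```bash
cat > h.py <<'E'
import numpy as np,cv2
from bench import ctrl,hand,kin,snapshot,calibration,workorder
def P(n):
    c=calibration(n);f=240/np.tan(np.radians(c["vfov"])/2)
    K=np.array([[f,0,c["cx"]],[0,f,c["cy"]],[0,0,1]]);return K,np.asarray(c["extrinsics"])
def proj(n,X):
    K,E=P(n);return cv2.projectPoints(np.atleast_2d(X).astype(float),cv2.Rodrigues(E[:3,:3])[0],E[:3,3],K,None)[0][:,0]
def tri(p,q):
    Ka,Ea=P("scene");Kb,Eb=P("side")
    X=cv2.triangulatePoints(Ka@Ea[:3],Kb@Eb[:3],np.array(p,float),np.array(q,float))[:,0]
    return X[:3]/X[3]
def rayz(n,p,z):
    K,E=P(n);d=E[:3,:3].T@np.linalg.inv(K)@[p[0],p[1],1];o=-E[:3,:3].T@E[:3,3]
    return o+d*(z-o[2])/d[2]
def circ(c,r,n=60):
    t=np.linspace(0,2*np.pi,n);return np.c_[c[0]+r*np.cos(t),c[1]+r*np.sin(t),np.full(n,c[2])]
E
python3 - <<'E'
from h import *
np.set_printoptions(precision=1,suppress=True)
for n,p,q,z in [("large",(299.2,326.6),(389.1,337.7),66),("med",(259.5,281.5),(296.3,337.7),51),("pan",(345,186.3),(294.5,190.2),139),("lid",(411.5,90.8),(267.8,89.8),204)]:
    print(n,tri(p,q),rayz("scene",p,z),rayz("side",q,z))
E
```

```text
large [ 592.5 -269.    63. ] [ 593.6 -270.5   66. ] [ 591.3 -270.5   66. ]
med [ 471.4 -224.9   48.3] [ 472.8 -226.2   51. ] [ 470.9 -226.6   51. ]
pan [525.8   1.4 134.8] [528.1  -2.7 139. ] [524.4  -3.6 139. ]
lid [535.7 263.9 195. ] [539.9 251.9 204. ] [532.3 243.3 204. ]
```

Run:
```python
from h import *
np.set_printoptions(precision=1,suppress=True)
print("small",rayz("scene",(233,363),16),rayz("side",(358,439),16), "base", )
for n in("scene","side"):
    im=cv2.imread(f"pics/{n}0.png");s=4
    def dr(p,col):
        cv2.polylines(big,[np.round((p+.5)*s-.5).astype(int)],False,col,1)
    big=cv2.resize(im,None,fx=s,fy=s,interpolation=cv2.INTER_CUBIC)
    dr(proj(n,circ((526,-2,139),67)),(0,255,0)); dr(proj(n,circ((526,-2,129),67)),(255,0,0))
    for c,H,r,b in [((592.5,-270),66,11,21),((472,-226),51,9,15)]:
        dr(proj(n,circ((*c,H),r)),(0,255,0)); dr(proj(n,circ((*c,0),b)),(255,0,0))
    # tin: pan 270 away with small yaw; floor z 81, lid 204
    for a in (0,3):
        c=np.array([526,-2])+270*np.array([-np.sin(np.radians(-a)),np.cos(np.radians(a))]) 
        dr(proj(n,circ((*c,204),43.5)),(0,255,255) if a==0 else (255,0,255))
    if n=="scene": cr=[(300,60,150,160),(235,270,90,90)]
    else: cr=[(230,70,120,150),(275,320,140,70)]
    for i,(x,y,w,h) in enumerate(cr): cv2.imwrite(f"pics/ov_{n}{i}.png",big[y*s:(y+h)*s,x*s:(x+w)*s])
```

```text
small [ 516.5 -371.5   16. ] [ 514.4 -370.3   16. ] base
```

View pics/ov_scene0.png

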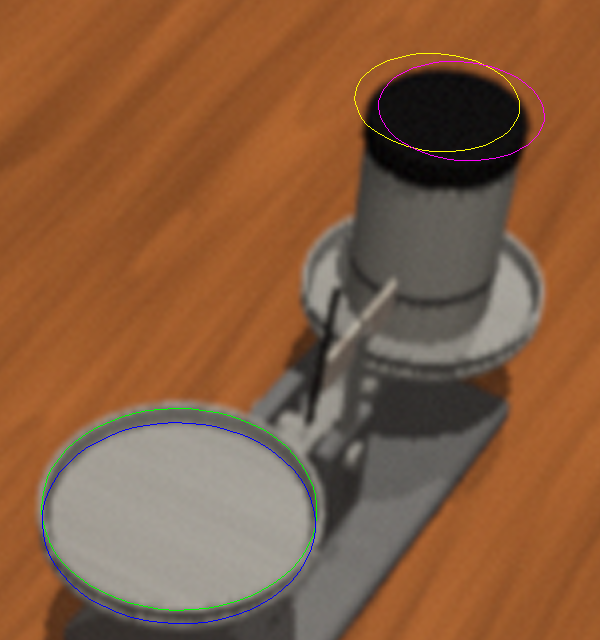

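View pics/ov_side0.png

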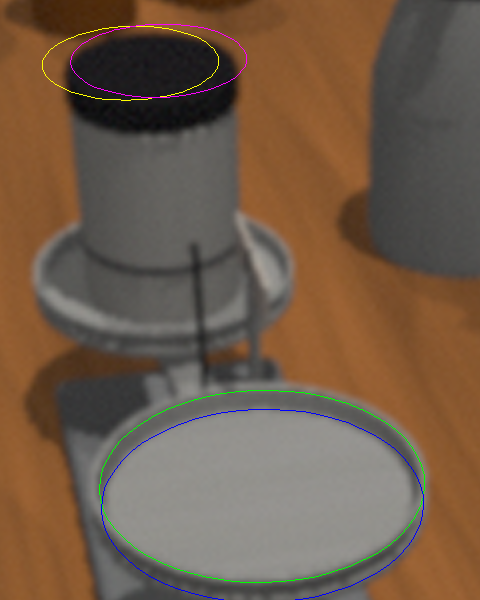

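View pics/ov_scene1.png

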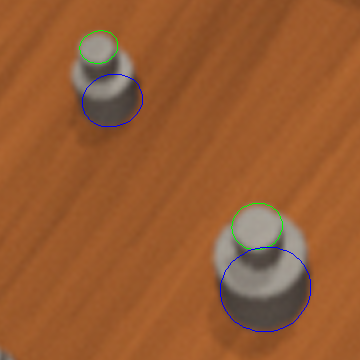

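View pics/ov_side1.png

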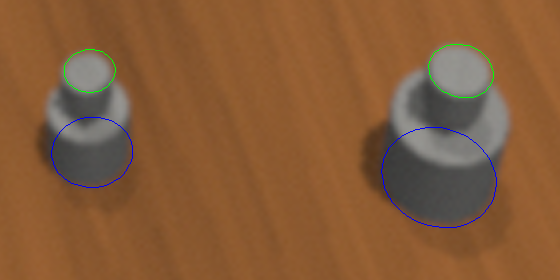

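```bash
cat >> h.py <<'E'
O=[-np.pi/2,0,np.pi/2]
E
python3 - <<'E'
from h import *
np.set_printoptions(precision=2,suppress=True)
hand.grip(0.26)
ctrl.goto([400,-330,110],O)
s=ctrl.state();print(s["t"],s["eef_pos"],s["q"],s["gripper_width"],s["wrist_force"])
print(ctrl.line_to([400,-330,66],speed=25,guard=4))
s=ctrl.state();print(s["t"],s["eef_pos"],s["wrist_force"])
ctrl.line_to([400,-330,130])
hand.grip(0.6)
ctrl.goto([592.5,-270,170],O)
s=ctrl.state();print(s["t"],s["eef_pos"],s["q"],s["gripper_width"])
cv2.imwrite("pics/side1.png",snapshot("side")[:,:,::-1])
cv2.imwrite("pics/wrist1.png",snapshot("wrist")[:,:,::-1])
E
```

```text
2.0667 [ 400.17 -330.72  110.65] [-0.39  0.34 -0.3   0.   -0.93 -1.18] 0.26115251357120783 [ 0.04  0.44 -1.13]
True
3.4 [ 399.96 -330.     72.72] [0.09 0.47 4.78]
5.1583 [ 592.12 -269.95  169.5 ] [-0.19  0.52  0.16 -0.   -1.21 -1.38] 0.6039065624109284
```

View pics/side1.png

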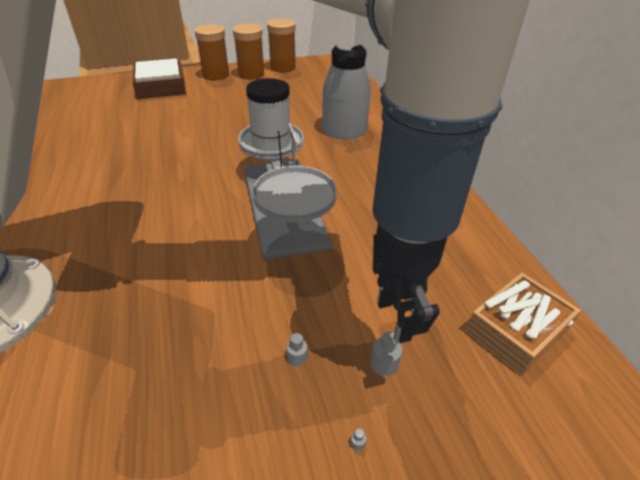

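View pics/wrist1.png

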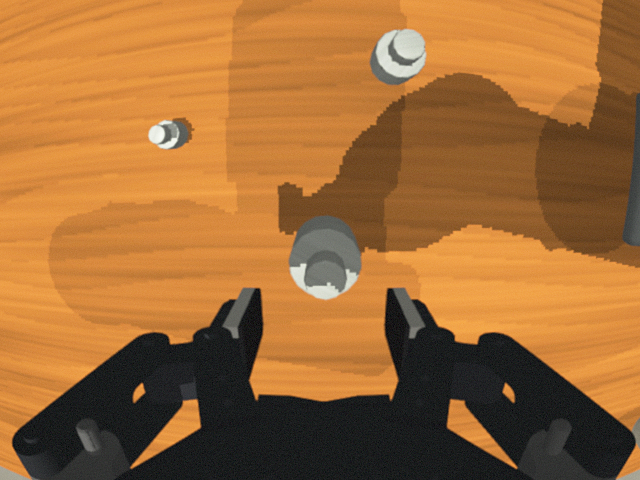

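The fingertips touch the counter at TCP z ≈ 72.7, as stated. In the wrist view the knob sits at about (325,275), centred between the jaws. I'll check it along the other axis, then grasp.

```bash
cat >> h.py <<'E'
def wproj(X):
    c=calibration("wrist");f=240/np.tan(np.radians(c["vfov"])/2);E=np.asarray(c["extrinsics"])
    p=E[:3,:3]@np.array(X,float)+E[:3,3];th=np.arctan2(np.hypot(p[0],p[1]),p[2]);u=p[:2]/np.hypot(p[0],p[1])
    return np.array([c["cx"],c["cy"]])+f*th*u
E
python3 - <<'E'
from h import *
np.set_printoptions(precision=2,suppress=True)
for X in [(592.5,-270,66),(597.5,-270,66),(592.5,-265,66),(472,-226,51)]: print(wproj(X))
im=cv2.imread("pics/wrist1.png")
cv2.imwrite("pics/w1z.png",cv2.resize(im[200:320,260:400],None,fx=5,fy=5))
E
```

```text
[326.24 282.78]
[326.22 291.98]
[336.23 282.75]
[412.14  46.36]
```

View pics/w1z.png

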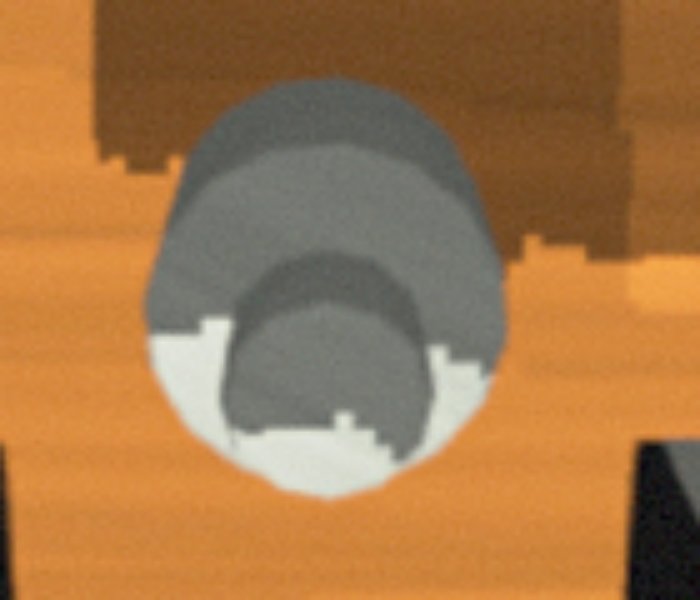

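Run:
```python
from h import *
np.set_printoptions(precision=2,suppress=True)
print(ctrl.line_to([591.5,-270.3,117.5],guard=8,speed=80))
print(ctrl.state()["eef_pos"])
hand.grip(0.0)
s=ctrl.state();print(s["t"],s["gripper_width"],s["wrist_force"])
ctrl.line_to([591.5,-270.3,230],speed=120)
s=ctrl.state();print(s["t"],s["eef_pos"],s["gripper_width"],s["wrist_force"])
cv2.imwrite("pics/side2.png",snapshot("side")[:,:,::-1])
cv2.imwrite("pics/wrist2.png",snapshot("wrist")[:,:,::-1])
```

```text
False
[ 591.82 -270.47  118.02]
6.45 0.2350303717640835 [-0.57  1.76  3.63]
7.5417 [ 591.03 -270.04  228.59] 0.23457090211286277 [-0.3   1.2  -5.77]
```

View pics/side2.png

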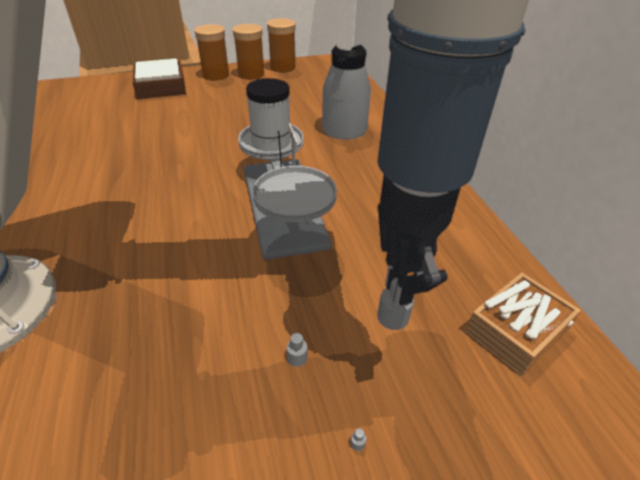

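View pics/wrist2.png

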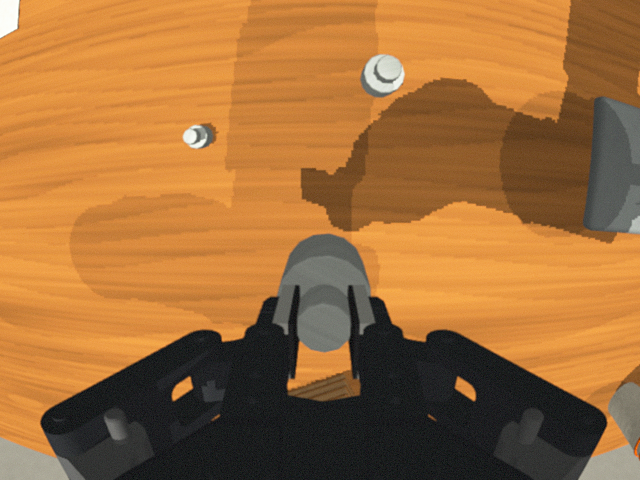

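The large weight is held upright between the pads: gripper width is 0.235 and about 5.8 N hangs from the tool. I'll carry it to the pan.

Run:
```python
from h import *
np.set_printoptions(precision=2,suppress=True)
ctrl.goto([556,-3,288],O)
ctrl.line_to([556,-3,262],speed=60)
s=ctrl.state();print(s["t"],s["eef_pos"],s["wrist_force"])
cv2.imwrite("pics/side3.png",snapshot("side")[:,:,::-1])
cv2.imwrite("pics/scene3.png",snapshot("scene")[:,:,::-1])
```

```text
9.2917 [556.07  -3.18 261.88] [ 0.1   0.42 -5.41]
```

View pics/side3.png

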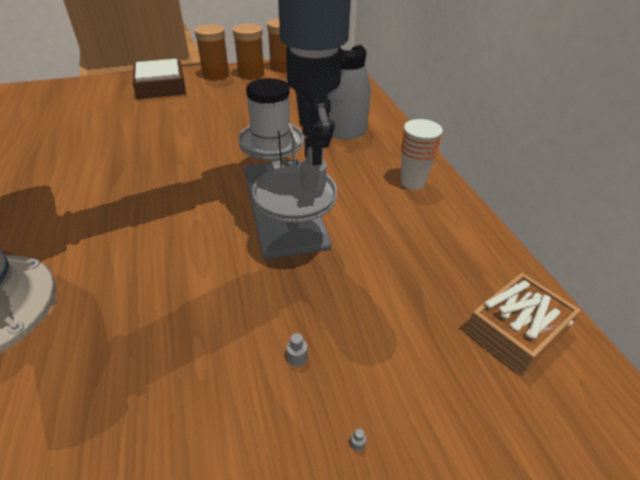

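View pics/scene3.png

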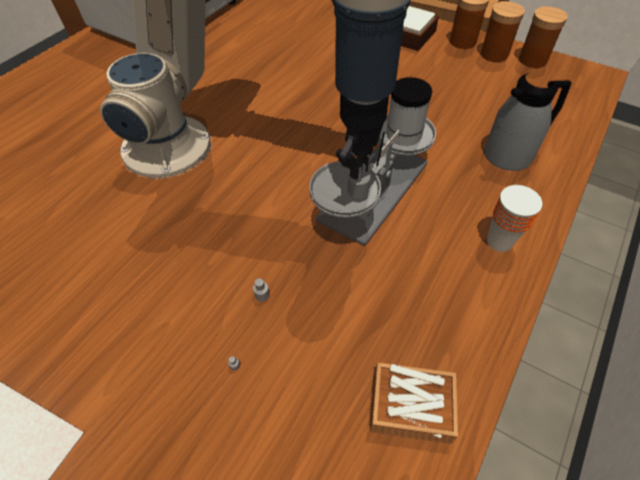

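The weight hangs above the right (+x) half of the pan, clear of the pointer and the tin.

Run:
```python
from h import *
np.set_printoptions(precision=2,suppress=True)
g=ctrl.line_to([556,-3,241],speed=20,guard=3)
s=ctrl.state();print(g,s["t"],s["eef_pos"],s["wrist_force"])
hand.grip(0.5)
s=ctrl.state();print(s["t"],s["eef_pos"],s["wrist_force"],s["gripper_width"])
ctrl.line_to([556,-3,330],speed=100)
ctrl.goto([471.3,-227,160],O)
s=ctrl.state();print(s["t"],s["eef_pos"])
for X in [(471.3,-227,51)]: print(wproj(X))
for n in("side","scene","wrist"):cv2.imwrite(f"pics/{n}4.png",snapshot(n)[:,:,::-1])
```

```text
True 10.1333 [555.76  -3.11 246.18] [ 1.64 -1.03  1.12]
10.4833 [554.81  -2.87 244.85] [-0.03 -0.86  0.03] 0.5026184597795385
12.6083 [ 472.42 -226.69  160.87]
[324.67 273.99]
```

View pics/side4.png

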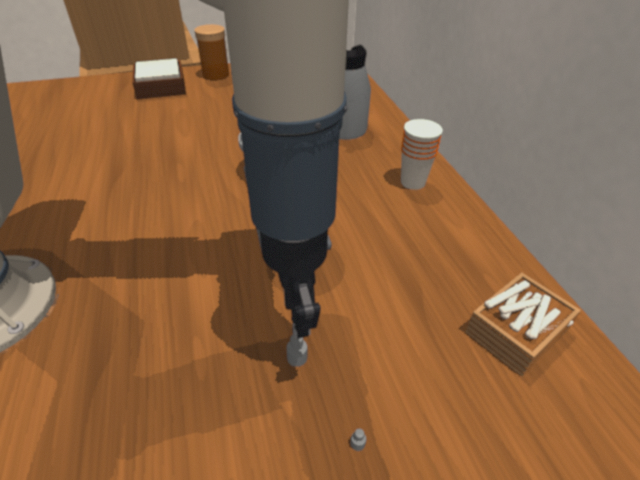

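View pics/scene4.png

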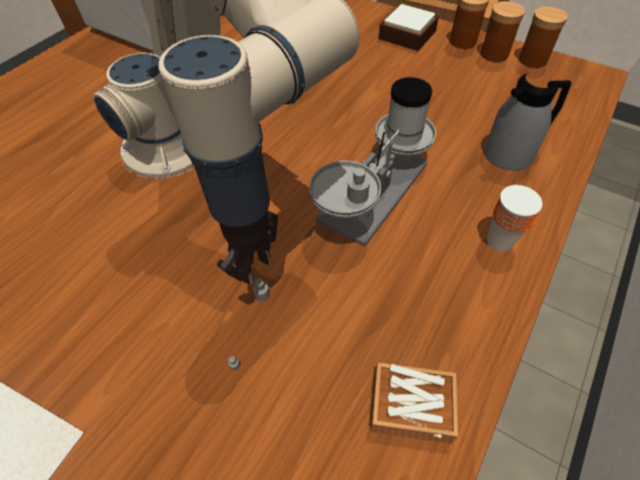

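View pics/wrist4.png

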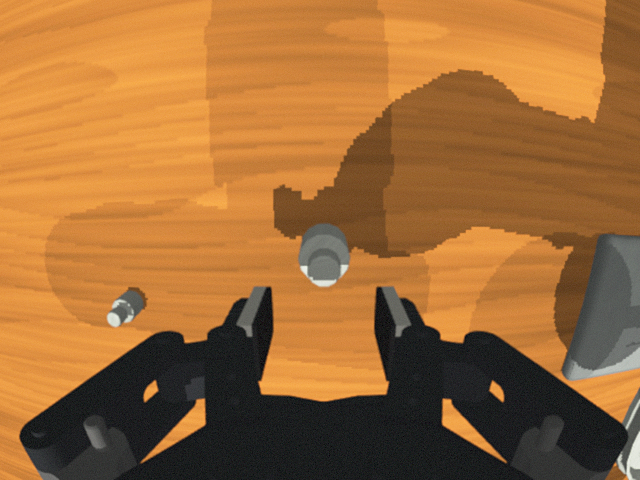

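The large weight stands on the pan at scene (358,185). The wrist view shows the medium knob at about (323,272), which agrees with the projection to about 1 mm. I'll take the medium weight.

Run:
```python
from h import *
np.set_printoptions(precision=2,suppress=True)
print(proj("scene",[[556,-3,194]]))
print(ctrl.line_to([471,-227.3,106.5],guard=8,speed=60))
z=ctrl.state()["eef_pos"];print(z)
hand.grip(0.0)
s=ctrl.state();print(s["t"],s["gripper_width"],s["wrist_force"])
ctrl.line_to([471,-227.3,230],speed=120)
ctrl.goto([496,-3,280],O)
ctrl.line_to([496,-3,252],speed=60)
ctrl.hold(0.2)
s=ctrl.state();print(s["t"],s["eef_pos"],s["gripper_width"],s["wrist_force"])
for n in("side","scene","wrist"):cv2.imwrite(f"pics/{n}5.png",snapshot(n)[:,:,::-1])
```

```text
[[358.87 171.27]]
False
[ 471.3  -227.4   106.89]
14.1583 0.17813789677099798 [-1.24  1.13  3.41]
17.075 [496.2   -2.93 252.4 ] 0.1756744522287837 [-0.02 -0.33 -0.89]
```

View pics/side5.png

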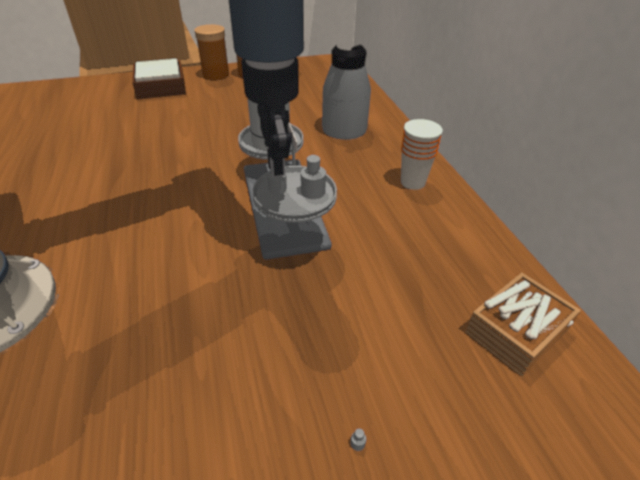

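View pics/wrist5.png

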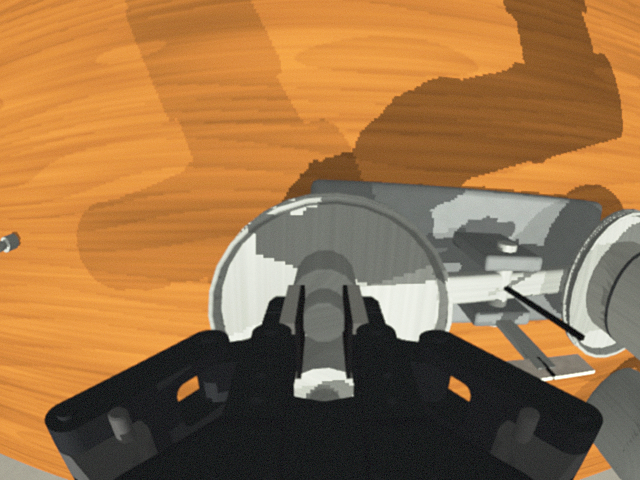

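The medium weight is held above the left (-x) half of the pan. The large one stands well on the pan and is clear of the fingers. I'll lower it to just above the level height, taking the pan down with it, and then let go gently.

Run:
```python
from h import *
np.set_printoptions(precision=2,suppress=True)
g=ctrl.line_to([496,-3,238],speed=30,guard=6)
print(g,ctrl.state()["wrist_force"])
g=ctrl.line_to([496,-3,213],speed=25,guard=8)
ctrl.hold(0.4)
s=ctrl.state();print(g,s["t"],s["eef_pos"],s["wrist_force"])
for n in("side","scene","wrist"):cv2.imwrite(f"pics/{n}6.png",snapshot(n)[:,:,::-1])
```

```text
False [ 0.51  0.6  -2.4 ]
False 19.3917 [496.01  -2.99 213.04] [ 0.77 -0.39  0.1 ]
```

View pics/side6.png

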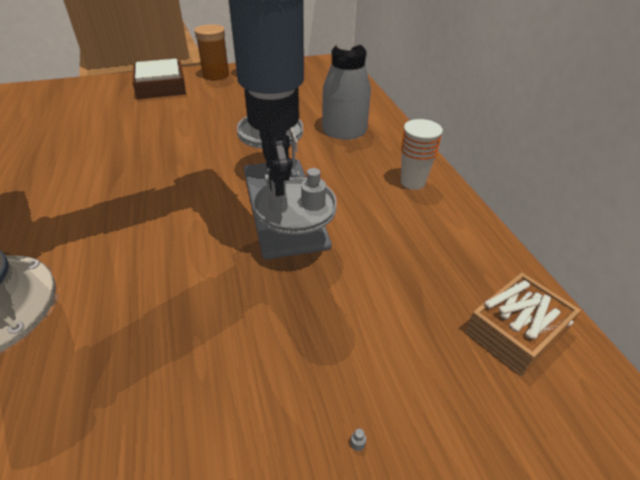

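View pics/scene6.png

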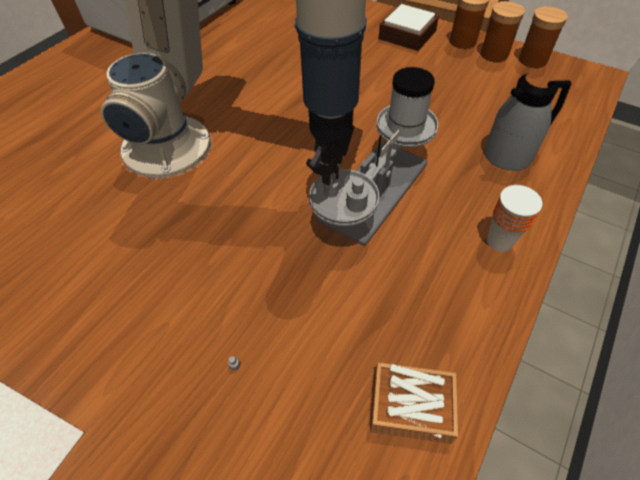

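View pics/wrist6.png

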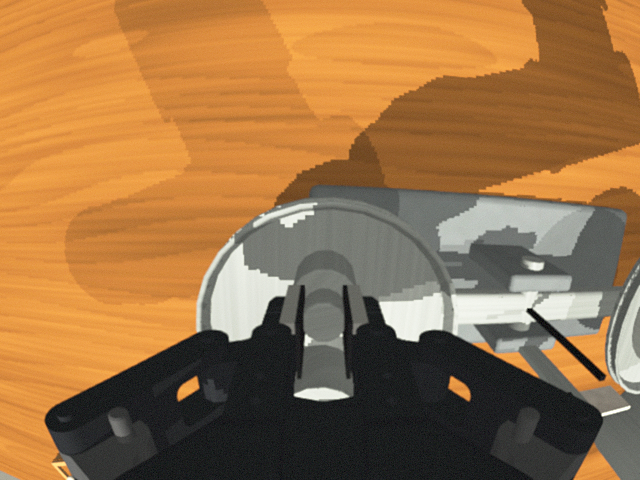

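The pan has sunk close to level under the weight and the tin's pan has risen. Releasing now.

Run:
```python
from h import *
np.set_printoptions(precision=2,suppress=True)
hand.grip(0.5)
ctrl.hold(0.3)
ctrl.line_to([496,-3,300],speed=80)
ctrl.goto([400,-200,320],O)
ctrl.hold(1.5)
for n in("side","scene"):cv2.imwrite(f"pics/{n}7.png",snapshot(n)[:,:,::-1])
ctrl.hold(1.0)
for n in("side","scene"):cv2.imwrite(f"pics/{n}8.png",snapshot(n)[:,:,::-1])
print(ctrl.state()["t"])
for n in("side","scene"):
    a,b=[cv2.imread(f"pics/{n}{i}.png").astype(int) for i in(7,8)]
    r=(slice(60,260),slice(220,450));d=abs(a-b)[r];print(n,d.mean(),d.max(),(d.max(2)>40).sum())
def crop(im,x,y,w,h,s): return cv2.resize(im[y:y+h,x:x+w],None,fx=s,fy=s,interpolation=cv2.INTER_CUBIC)
cv2.imwrite("pics/f1.png",crop(cv2.imread("pics/scene8.png"),290,50,160,190,3));cv2.imwrite("pics/f2.png",crop(cv2.imread("pics/side8.png"),220,70,140,190,3))
```

```text
25.0417
side 1.2064420289855073 16 0
scene 1.3050797101449276 11 0
```

View pics/f1.png

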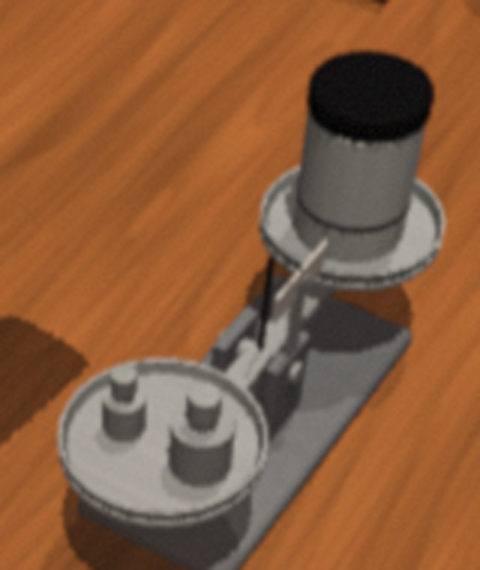

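View pics/f2.png

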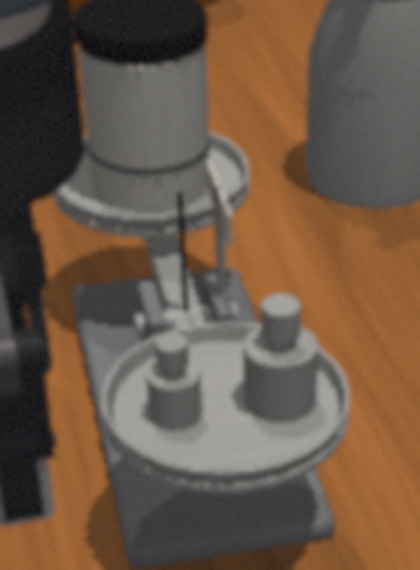

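Run:
```python
from h import *
np.set_printoptions(precision=1,suppress=True)
print("pan rim",tri((344.2,195.5),(294.8,203.2)),"was z 134.8 by same method (true ~139)")
s=lambda x,y,a,b:(a+x/3,b+y/3)
print("large top",tri(s(204,402,290,50),s(282,308,220,70)),"med top",tri(s(124,382,290,50),s(172,346,220,70)))
print("lid",tri(s(372,85,290,50),s(142,25,220,70)),"was 195")
```

```text
pan rim [525.3   0.2 108.6] was z 134.8 by same method (true ~139)
large top [557.8  -7.1 168.1] med top [497.4  -3.6 151.5]
lid [535.7 269.3 218.6] was 195
```

```bash
python3 -c "
from bench import workorder,ctrl
workorder.job_done();print(ctrl.state()['t'])"
```

```text
the job is handed in; nothing more can be done
the job is handed in; nothing more can be done
```

The 500 g and 200 g weights now stand upright on the pan that was empty, the beam has come level, and the job is handed in. I gripped each weight by its knob and stood them about 30 mm either side of the pan's centre. I lowered the 200 g one until the pan was nearly level before letting go. The clock stood at about 25 s just before handing in, and the arm was well clear of the scene.

**Last checks**
- **Level:** the weights' pan sank about 26 mm and the tin's lid rose about 24 mm, against 24 mm expected for level. That puts the beam at roughly 0 to 0.02 rad.
- **At rest:** pictures taken about 1 s apart showed no change beyond image noise.
- **Weights:** both are upright and about 30 to 33 mm from the pan's centre, inside the 60 mm limit.
- **Tin:** it is still on its own pan.
- **Disagreement:** heights triangulated from the two cameras read about 3–4 mm low on the known points near the pan and weights. That is roughly the stated calibration error, so I judged level by the change in height, which largely cancels it.

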